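# Dial open the padlock and take it off the toolbox hasp

## Robot

A 6-joint arm with a two-finger parallel gripper is mounted at the origin on the work surface; the furniture and walls round the work are solid. World frame = base frame: x ahead of the robot, y to its left, z up, the work surface at z = 0. Lengths are in mm, angles in rad, forces in N, time in s.
With the tool pointing down it reaches from about 250 to 800 mm from the base axis. Payload 8.5 kg.
Tool frame: the origin (TCP) lies at the very end of the fingers, on their centre line; the grasp point (between the pads) lies 19 mm behind it; z points along the fingers, y is the direction in which the jaws open and shut (so a half turn about z gives the same grasp; the last joint's range is limited). The gripper opens to 85 mm and grips with 20 to 120 N. Pads are 22 mm wide; open, the fingers measure 114 mm over their backs; the gripper's body (76 mm by 85 mm) begins 54 mm behind the grasp point. The pads swing forward as they close: fully open they stand 13 mm farther back than shut.
Start: joints at [-1.224, 0.238, -0.013, 1.319, 0, 1.571], TCP at [178.425, -493.703, 231.276] pointing down, gripper open.
Joint ranges: [-2.66, 2.66], [-1.03, 1.9], [-1.14, 1.46], [-1.82, 2.27], [-1.45, 1.34], [-3.14, 3.14]. Speed limits (rad/s): [2.22, 2.22, 2.79, 3.14, 3.14, 3.14].

## Interface

Orientations are given as [roll, pitch, yaw] about the fixed x, y, z axes, in that order (R = Rz(yaw) Ry(pitch) Rx(roll)).
In Python, from cell import env gives the robot as it stands. Calls block until the motion is done:
- env.reach(position, orientation): joint-space move of the TCP to a pose.
- env.move_linear(position, orientation=None, vel=150, guard=None): straight line of the TCP; orientation=None keeps the orientation; vel is the mean speed in mm/s. With guard (N) it stops when the force on the tool has changed by that much, and returns True; else False.
- env.move_j(angles): joint-space move.
- env.open_gripper() and env.close_gripper(): open the fingers fully, or close them until they stop; the grip force is fixed at half the most.
- env.pause(seconds).
- env.ik(position, orientation): joint angles nearest the present ones, or None.
- env.observe(): the state.
- env.snapshot(name): name is "side" or "top" or "wrist"; returns the picture (384x512x3 uint8, red, green, blue); there is no depth.
- env.get_calibration(name): a dict with "mtx" (3x3 intrinsics, pixels), "extrinsics" (4x4, takes a point from world to camera coordinates). Camera axes: x right, y down, z forward; pixel columns grow to the right and rows downward; lengths in mm; the calibration is good to about 2 mm. A picture is of the moment at which its call begins: read the wrist's pose just before it. get_calibration takes no time and is no camera call; for the wrist camera it gives the pose at the moment of the call.
A pose or a line that the arm cannot do raises env.PlanningError and nothing moves.
- env.finish_job(): hands the job in, once; it reports no verdict.
The state is a dict: "time": time; "qpos": joint angles; "joint_vel": joint speeds; "joint_torque": joint torques, N m; "position": TCP position; "tool_rot": TCP orientation; "contact_force": force on the tool from outside, world axes, zero at the start; "torque": the same for the moment, N m; "gripper_width": opening from 0.0 (shut) to 1.0 (fully open).
Only numpy, scipy, OpenCV 4.12 (cv2) and the standard library are available. Lean on these libraries where they do the work, as an engineer would, in place of code of your own. Each camera call takes 0.05 s, during which the arm holds its last target. There are 200 camera calls.

## Task

The steel toolbox on the bench is shut with a dial padlock through its hasp: take the lock off so that the box can be opened. From zero (the dial's long mark at the black index bar on the lock's body) its combination is clockwise to the third click, stopping there without overshooting, then back anticlockwise through zero to the second click on the other side; then pull the shackle open while the lock still lies in its seat, and lift the open lock off the staple. Finish still holding the open lock in the gripper, at rest and more than 10 cm above the top of the box, and do not knock the marker and the terminal block off their places on the lid.

Things in the scene. Friction and masses are not known exactly. Their poses are not given: they have to be found in the camera images.
- toolbox: Grey steel toolbox fixed on the bench, 280 mm long (y, to its left end), 114 mm deep (x, to its back), flat top 85 mm up. Origin: centre of its underside. Top: fixed deck at y > 19 mm, lid at y < 19 mm, with a hasp leaf (40 wide, 3 thick) from the lid over the staple; leaf hinge, 8 mm high, at y = -26. The lock's seat at the left end is a 3 mm plate on the deck.
- staple (a point): Middle of the hasp's staple, an upright arch of 6 mm round bar on the deck, 11 mm wide inside (along the lock's y), its top 32 mm above the deck. This point is 17 mm above the deck. The lock's leg at y = -20 mm passes through it. It stands just off the lock's face (lock x = 28.5 to 34.5 mm) and takes the pull when the shackle is pulled.
- padlock: Padlock on its back in its seat, dial up, about 0.4 kg. Body 56 (x) by 54 (y) by 28 mm; origin at the centre of its underside, 88 mm above the bench when seated; x points along the shackle (to the box's right end), z up. Shackle: 8 mm round bar, legs at y = +20 and -20 mm, 14 mm above the underside. Once it is fully out, the leg's end is 5 mm past the staple: the lock lifts straight up.
- lock_side (a point): On the body's side face (y = +27 mm), at x = +8 mm, 14 mm above the underside; the other side is 54 mm away at y = -27. Grip the body across both here: the sides are bare from x = -10 to +20 mm, and the opened lock balances at about x = +10. Behind x = -13 mm the seat has an upstand round the lock's rear end, 3 mm thick, 12 mm above the underside, with 1.5 mm play.
- dial_grip (a point): Centre of the dial's round fluted grip, 21.6 mm across, on the dial's upright axis through the body's centre, 40.5 mm above the body's underside. The grip is bare from 7 mm below this point (there the 46 mm wide dial disc begins) to 7.5 mm above it. The point's x axis points along the dial's long zero mark.
- dial (a joint): Dial angle, rad, growing clockwise seen from above; 0: the long white mark is at the black index bar on the shackle side. It rests with a click at each of 24 marks, 0.262 apart (0.08 N m to pass), stops at +-1.3, starts at -2 to +1 clicks. Combination: +0.785, then -0.524, each within 0.08. If the first was passed, go to -1.05 or beyond and begin again. Held while the shackle is out.
- shackle (a joint): How far the shackle is out of the body, m: 0 shut, 0.018 fully open. With the combination set it slides along the lock's +x with about 2 N of friction, has no spring and stays where it is left; otherwise it gives no more than 1.5 mm.
- shackle_crown (a point): Centre of the shackle's straight end bar, 8 mm round, along the lock's y (straight for 16 mm), 77 mm from the body's centre along x when shut, 14 mm above the body's underside and above the hasp leaf below it. Moves with the shackle. Inside the shackle: 32 mm between the legs and, when shut, 38 mm from this bar to the staple.
- marker: Felt marker, 130 mm long, 12 mm thick, lying on the lid; a bystander. Origin under its middle.
- terminal_block: Small terminal block, 38 by 12 by 11 mm, lying on the lid; a bystander. Origin under its middle.

How it is judged:
By the outcome, as a careful person would: the job done as asked, in the order asked, and still so for the second after the job is handed in, while the arm keeps its last pose, push and grip.
It also fails if it takes over 61 s, if anything falls off the work surface, if the arm or the gripper's body presses on something with over 40 N, if the wrist force passes 120 N, or if a joint passes its speed limit or range.

## Working session

There is one attempt and no reset: what is moved stays moved. The work goes in short steps, each a Python script; the robot and the scene stay as the last script left them, time stands still between calls to the robot, and variables do not carry over. Pictures are saved under pics/ and viewed, about 8 in all and at most 12, crops included, and the job is handed in when it is done.

```bash
ls; mkdir -p pics
python3 - <<'E'
from cell import env
import cv2, numpy as np
for n in ["top","side"]:
    im=env.snapshot(n); cv2.imwrite(f"pics/{n}0.png",im[:,:,::-1])
    c=env.get_calibration(n); print(n,np.round(c["mtx"],1).tolist(),np.round(c["extrinsics"],4).tolist())
a=cv2.imread("pics/top0.png");b=cv2.imread("pics/side0.png")
cv2.imwrite("pics/both.png",cv2.resize(np.vstack([a,b]),(800,1200))[:1200])
s=env.observe();print(s)
E
```

```text
pics
top [[497.6, 0.0, 253.3], [0.0, 497.6, 194.0], [0.0, 0.0, 1.0]] [[-0.0637, -0.998, 0.0001, 74.8171], [-0.972, 0.062, -0.2266, 470.4872], [0.2261, -0.0145, -0.974, 838.2567], [0.0, 0.0, 0.0, 1.0]]
side [[411.2, 0.0, 250.0], [0.0, 411.2, 190.0], [0.0, 0.0, 1.0]] [[0.9871, -0.1586, -0.0193, -440.7124], [-0.1042, -0.5474, -0.8303, 183.0019], [0.1211, 0.8217, -0.5569, 812.039], [0.0, 0.0, 0.0, 1.0]]
{'time': 0.1, 'qpos': array([-1.22397693e+00,  2.38706314e-01, -1.42073462e-02,  1.31921837e+00,
       -6.32460642e-06,  1.57079453e+00]), 'joint_vel': array([ 0.0010885 , -0.00238521,  0.00183892, -0.00100774,  0.00162538,
        0.00133034]), 'joint_torque': array([ 1.82884751e-04, -5.39720356e+01,  3.47000134e+01,  1.33593366e-02,
        2.51063699e-05,  3.83872518e-06]), 'position': array([ 178.31327326, -493.36302534,  230.73495982]), 'tool_rot': array([-3.14025695e+00,  6.32219512e-06,  3.46821203e-01]), 'contact_force': array([ 0.11020833, -0.83636447, -0.27904647]), 'torque': array([-0.03022275, -0.02569325, -0.0098452 ]), 'gripper_width': 0.9972322806666}
```

View pics/top0.png

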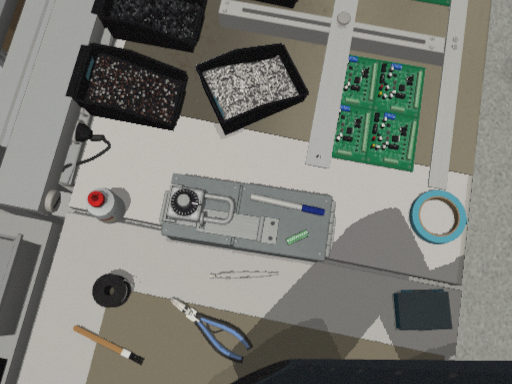

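View pics/side0.png

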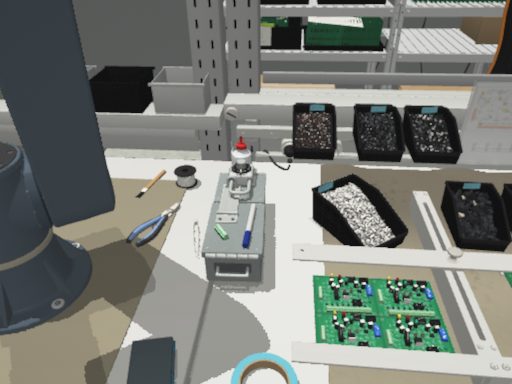

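The top view shows the toolbox with the lock at about (185,202) and its shackle pointing image-right (world -y). The marker is near (287,205) and the terminal block near (298,237). I'll localise these roughly, then look with the wrist camera.

```bash
cat > h.py <<'E'
from cell import env
import cv2, numpy as np
def pix2w(cal,u,v,z):
    K=np.array(cal["mtx"]);T=np.array(cal["extrinsics"]);R=T[:3,:3];t=T[:3,3]
    d=R.T@np.linalg.inv(K)@[u,v,1]; c=-R.T@t
    return c+d*(z-c[2])/d[2]
def w2pix(cal,p):
    K=np.array(cal["mtx"]);T=np.array(cal["extrinsics"])
    q=K@(T[:3,:3]@np.asarray(p,float)+T[:3,3]); return q[:2]/q[2]
def snap(n,f,crop=None,s=1):
    c=env.get_calibration(n); im=env.snapshot(n)[:,:,::-1]
    cv2.imwrite(f"pics/raw_{f}.png",im)
    if crop: a,b,w,h=crop; im=im[b:b+h,a:a+w]
    cv2.imwrite(f"pics/{f}.png",cv2.resize(im,None,fx=s,fy=s,interpolation=cv2.INTER_CUBIC)); return c
E
python3 - <<'E'
from h import *
c=env.get_calibration("top")
for n,u,v,z in [("dial",185,201,136),("crown",232,210,102),("cornTL",165,176,85),("cornTR",332,190,85),("cornBR",328,258,85),("marker a",252,197,91),("marker b",323,211,91),("tb",298,237,90)]:
    print(n,np.round(pix2w(c,u,v,z),0))
w=env.get_calibration("wrist");print(np.round(w["mtx"],1).tolist(),np.round(w["extrinsics"],3).tolist())
T=np.array(w["extrinsics"]);print(-T[:3,:3].T@T[:3,3])
im=cv2.imread("pics/top0.png")[165:265,155:345];cv2.imwrite("pics/crop.png",cv2.resize(im,None,fx=4.2,fy=4.2,interpolation=cv2.INTER_CUBIC))
E
```

```text
dial [451. 157. 136.]
crown [438.  83. 102.]
cornTL [509. 197.  85.]
cornTR [466. -91.  85.]
cornBR [349. -73.  85.]
marker a [461.  48.  91.]
marker b [429. -71.  91.]
tb [387. -25.  90.]
[[334.8, 0.0, 255.7], [0.0, 334.8, 187.6], [0.0, 0.0, 1.0]] [[0.341, -0.94, -0.002, -523.955], [-0.888, -0.322, 0.328, -43.508], [-0.309, -0.11, -0.945, 380.316], [0.0, 0.0, 0.0, 1.0]]
[ 257.48682766 -464.71588036  372.56076238]
```

View pics/crop.png

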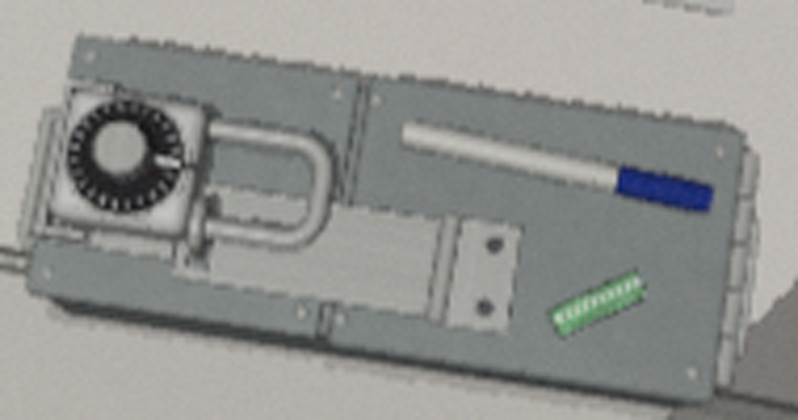

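Run:
```python
from h import *
p=[446,150,270]
for y in (-0.15,0.6,1.42,-1.72): print(y,env.ik(p,[np.pi,0,y]))
env.reach(p,[np.pi,0,-0.15])
c=snap("wrist","w1"); print(env.observe()["time"],env.observe()["position"],np.round(c["extrinsics"],4).tolist())
np.save("w1.npy",c["extrinsics"])
print([w2pix(c,q).round() for q in ([451,157,136],[438,83,102])])
im=cv2.imread("pics/raw_w1.png");cv2.imwrite("pics/w1.png",cv2.resize(im,(800,600),interpolation=cv2.INTER_CUBIC))
```

```text
-0.15 [ 0.32443872  0.13374477 -0.04740363  1.38964793  0.         -2.66715393]
0.6 [ 0.32443872  0.13374477 -0.04740363  1.38964793  0.          2.86603137]
1.42 [ 0.32443872  0.13374477 -0.04740363  1.38964793  0.          2.04603137]
-1.72 [ 0.32443872  0.13374477 -0.04740363  1.38964793  0.         -1.09715393]
3.675 [446.07960975 149.75142521 269.98249743] [[-0.1495, -0.9888, -0.0004, 214.802], [-0.9339, 0.141, 0.3287, 339.6084], [-0.3249, 0.0495, -0.9445, 554.1037], [0.0, 0.0, 0.0, 1.0]]
[array([246., 170.]), array([326., 162.])]
```

View pics/w1.png

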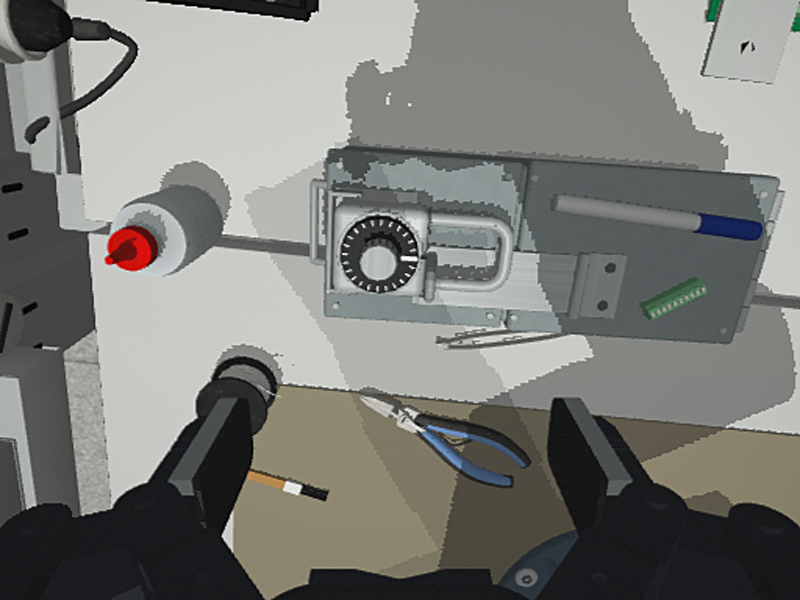

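The wrist view shows the lock: grip top near (380,262) in the 800-px picture, white mark near (410,258), crown near (507,250), staple near (430,270). I'll enlarge it to get better positions and the dial angle.

Run:
```python
import cv2
im=cv2.imread("pics/raw_w1.png")[90:210,200:345];cv2.imwrite("pics/w1c.png",cv2.resize(im,None,fx=5,fy=5,interpolation=cv2.INTER_CUBIC))
```

```text
(no output)
```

View pics/w1c.png

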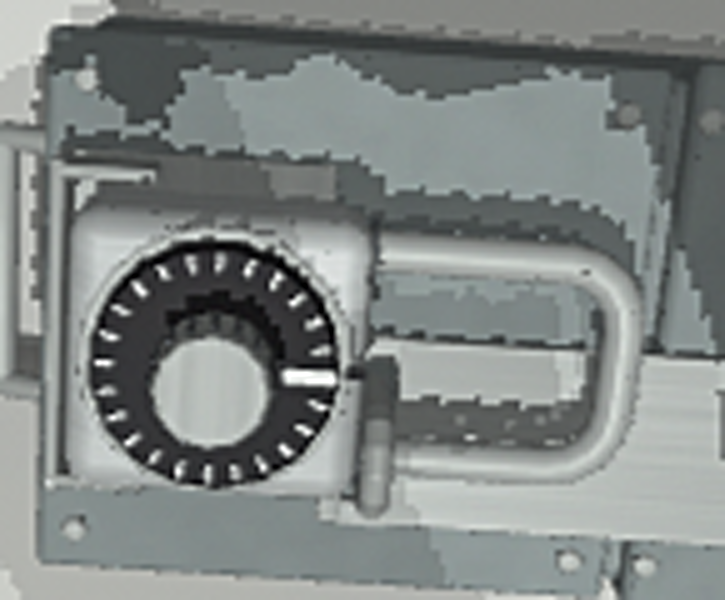

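Run:
```python
from h import *
c=env.get_calibration("wrist"); c["extrinsics"]=np.load("w1.npy")
f=lambda x,y,z:pix2w(c,200+x/5,90+y/5,z)
P={k:f(*v) for k,v in dict(grip=(211,391,136),disc=(215,363,121.5),crown=(622,365,102),legU=(450,252,102),legL=(450,460,102),legU2=(560,259,102),legL2=(560,466,102),mark=(310,378,121.5),tickopp=(105,363,121.5),staple=(375,362,117),rearA=(55,33,85),rearB=(690,65,85)).items()}
for k,v in P.items(): print(k,v.round(1))
d=lambda a,b:np.arctan2(*(P[b]-P[a])[1::-1])
print("dirs",d("grip","crown"),d("disc","crown"),d("legU","legU2"),d("legL","legL2"),d("rearA","rearB"),"mark",d("disc","mark"),d("tickopp","mark"))
print("lens",np.linalg.norm((P["crown"]-P["grip"])[:2]),np.linalg.norm((P["crown"]-P["disc"])[:2]),np.linalg.norm(P["legU"]-P["legL"]))
# box from top corners
t=env.get_calibration("top")
g=lambda x,y,z:pix2w(t,155+x/4.2,165+y/4.2,z)
for n,a in dict(grip=(122,147,136),crown=(320,185,102),mkA=(405,133,91),mkB=(712,198,91),tb=(600,303,92),hinge=(445,265,93)).items(): print("top",n,g(*a).round(1))
```

```text
grip [453.5 160.3 136. ]
disc [454.5 160.  121.5]
crown [437.5  84.7 102. ]
legU [464.  114.7 102. ]
legL [423.4 119.4 102. ]
legU2 [459.7  94.5 102. ]
legL2 [419.   98.3 102. ]
mark [449.2 143.6 121.5]
tickopp [457.4 179.4 121.5]
staple [449.2 131.6 117. ]
rearA [513.1 182.3  85. ]
rearB [489.3  64.2  85. ]
dirs -1.7791607194059134 -1.7932227417496038 -1.7847557231401368 -1.7779464296829193 -1.769611551592463 mark -1.8825767850183592 -1.7962834544477615
lens 77.27950000716659 77.17805923009642 40.917934295737204
top grip [452.5 158.6 136. ]
top crown [439.6  84.3 102. ]
top mkA [461.3  48.8  91. ]
top mkB [426.4 -73.7  91. ]
top tb [386.4 -24.7  92. ]
top hinge [405.6  36.2  93. ]
```

Lock centre is (453.5,160), its x axis points along -1.78 rad, crown distance is 77.2 (77 expected) and leg spacing is 40.9 (40 expected). The dial reads about 0. Next I'll grip the dial.

Run:
```python
from h import *
o=[np.pi,0,-0.6]
env.reach([453.5,160,190],o)
g=env.move_linear([453.5,160,124],vel=80,guard=10)
s=env.observe();print(g,s["position"],s["time"])
if not g:
    env.close_gripper(); s=env.observe();print(s["gripper_width"],s["position"],s["contact_force"],s["torque"],s["qpos"],s["time"])
    snap("wrist","w2",(150,60,200,150),4)
```

```text
False [453.83795912 160.12891421 124.4578802 ] 5.1667
0.21150653358788182 [453.80708205 160.38852184 124.35182022] [0.06851536 2.77283689 3.28797462] [ 0.48639612  0.03667462 -0.03108773] [ 3.39385846e-01  2.26510911e-01 -3.15387028e-01  1.02791987e+00
  5.33981363e-04 -2.20240849e+00] 5.8
```

View pics/w2.png

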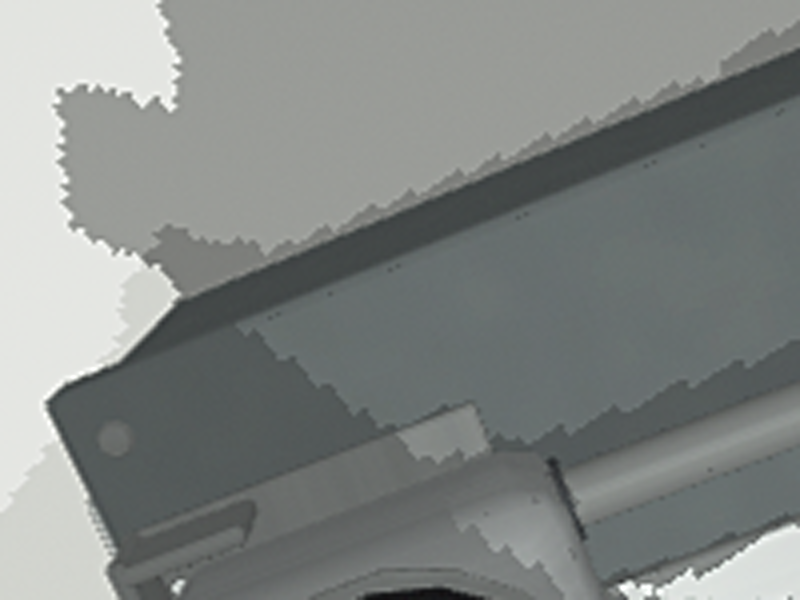

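Run:
```python
from h import *
q=np.array(env.ik([453.5,160,124],[np.pi,0,-0.6])); print(q); np.save("q0.npy",q)
q[5]+=0.785
env.move_j(q); env.pause(0.3)
s=env.observe();print(s["gripper_width"],s["position"],s["contact_force"],s["torque"],s["qpos"][5]-np.load("q0.npy")[5],s["time"])
snap("wrist","w3")
a=cv2.imread("pics/raw_w2.png")[160:384,130:382];b=cv2.imread("pics/raw_w3.png")[160:384,130:382]
cv2.imwrite("pics/w23.png",cv2.resize(np.hstack([a,b]),None,fx=1.58,fy=1.58,interpolation=cv2.INTER_CUBIC))
```

```text
[ 0.33917727  0.22683119 -0.31594784  1.0280173   0.         -2.20241539]
0.2124367270097435 [453.89469353 160.4199317  124.34007723] [-0.72505168  3.77770331  5.4176307 ] [ 0.8119829   0.08383342 -0.02074601] 0.7826242182161847 6.925
```

View pics/w23.png

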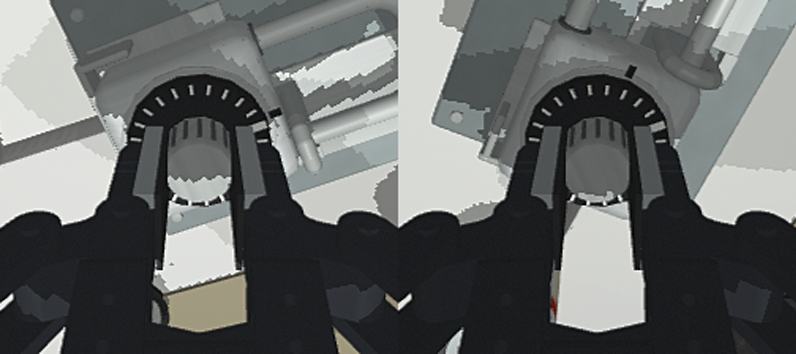

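The dial turned with the grip and did not slip: the ticks sit identically relative to the fingers in both pictures, while the index bar moved from (278,113) to (631,72). Next is the second number.

Run:
```python
from h import *
q=np.load("q0.npy"); q[5]-=0.524
env.move_j(q); env.pause(0.3)
s=env.observe();print(s["gripper_width"],s["position"],s["contact_force"],s["torque"],s["qpos"][5]-np.load("q0.npy")[5],s["time"])
env.open_gripper()
env.move_linear([453.5,160,200],vel=150)
env.reach([446,150,250],[np.pi,0,-0.21])
snap("wrist","w4",(170,70,200,150),4); print(env.observe()["time"])
```

```text
0.21313757216662574 [453.80845537 160.33096048 124.31608743] [-0.42727787  4.32847075  4.293733  ] [ 0.64782123 -0.00518263  0.01433878] -0.5264275208448259 8.4667
10.1583
```

View pics/w4.png

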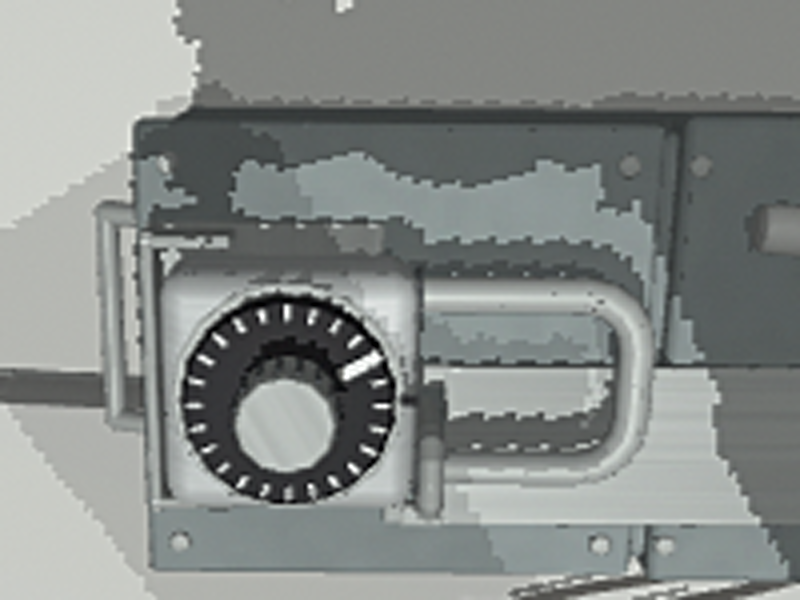

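The dial sits two clicks anticlockwise: mark at (362,365), index at (408,400). Next I'll insert the closed fingers into the shackle loop and pull along +x.

```bash
cat >> h.py <<'E'
th=-1.78; C=np.array([453.5,160.]); X=np.array([np.cos(th),np.sin(th)]); Y=np.array([-X[1],X[0]])
def L(x,y,z): return [*(C+x*X+y*Y),z]
E
python3 - <<'E'
from h import *
o=[np.pi,0,th+np.pi/2]
env.close_gripper()
env.reach(L(54.5,0,150),o)
g=env.move_linear(L(54.5,0,96),vel=60,guard=8)
s=env.observe();print(g,s["position"],s["contact_force"],s["time"],s["gripper_width"])
if not g:
    f0=s["contact_force"]
    g=env.move_linear(L(85,0,96),vel=25,guard=14)
    s=env.observe();print(g,s["position"],X@(s["position"][:2]-C),s["contact_force"]-f0,s["time"])
    snap("wrist","w5"); snap("top","t5",(150,160,130,98),6)
E
```

```text
False [442.4313633  106.74891011  96.26898971] [-0.44076181 -0.16090735  0.04018245] 12.4917 -0.0009460568755629751
True [436.85199038  82.41822489  96.04463936] 79.3477044712963 [1.69562104 4.25367653 1.18595088] 13.4667
```

View pics/t5.png

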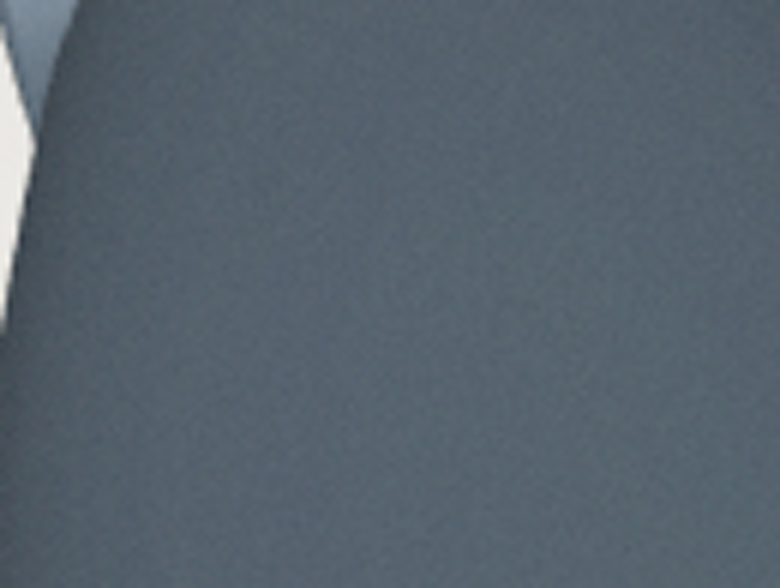

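The guard tripped after 25 mm of travel, which fits the free gap plus the full 18 mm stroke. The top camera was blocked by the arm. I'll nudge again to confirm the end stop, then back off and look.

Run:
```python
from h import *
g=env.move_linear(L(84,0,96),vel=15,guard=15)
s=env.observe();print(g,X@(s["position"][:2]-C),s["contact_force"])
env.move_linear(L(75,0,96),vel=60)
env.move_linear(L(75,0,200),vel=150)
env.reach([446,150,250],[np.pi,0,-0.21])
env.open_gripper()
snap("wrist","w6",(170,70,200,150),4); print(env.observe()["time"])
```

```text
True 79.37586326493377 [0.39494484 5.86741347 0.10726776]
16.1833
```

View pics/w6.png

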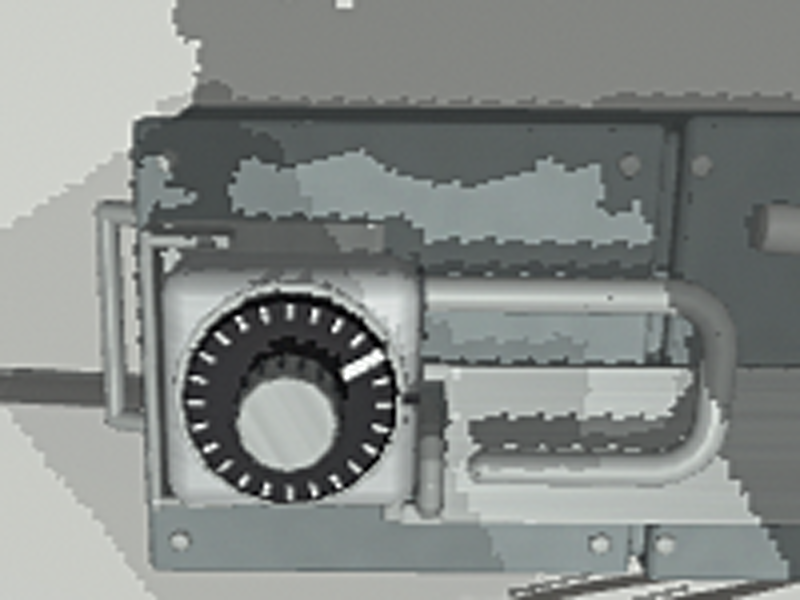

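The shackle is out by about 18.6 mm: crown moved from (632,390) to (715,390), and the leg end at (470,467) is clear of the staple's edge at 445. Next I'll grip the body and lift.

Run:
```python
from h import *
o=[np.pi,0,th]
env.reach(L(8,0,190),o)
g=env.move_linear(L(8,0,87),vel=80,guard=10)
s=env.observe();print(g,s["position"],s["contact_force"],s["time"])
if not g or s["position"][2]<93:
    env.close_gripper(); env.pause(0.3)
    s=env.observe();print(s["gripper_width"],s["position"],s["contact_force"],s["torque"])
    if .45<s["gripper_width"]<.8:
        g=env.move_linear(L(8,0,112),vel=25,guard=20); s=env.observe();print(g,s["position"],s["contact_force"],s["torque"],s["gripper_width"],s["time"])
        snap("wrist","w7"); snap("side","s7",(170,120,140,105),5)
        cv2.imwrite("pics/w7s7.png",np.hstack([cv2.resize(cv2.imread("pics/raw_w7.png"),(440,330)),cv2.resize(cv2.imread("pics/s7.png"),(360,270)).repeat(1,0) if 0 else cv2.copyMakeBorder(cv2.resize(cv2.imread("pics/s7.png"),(360,270)),0,60,0,0,0)]))
```

```text
False [452.15748538 152.28834382  87.41936065] [0.10059174 0.20630175 0.14881244] 19.0167
0.6188897850022951 [452.22293776 152.21821143  87.61984403] [-0.9534025  -0.25384987  5.65858351] [-0.1874336   0.19231321  0.0483838 ]
False [451.98177724 152.1946873  112.08182543] [ 0.69990821  1.79614277 -3.40645833] [ 0.32565996 -0.09761825  0.03379432] 0.6208977350988474 20.875
```

View pics/w7s7.png

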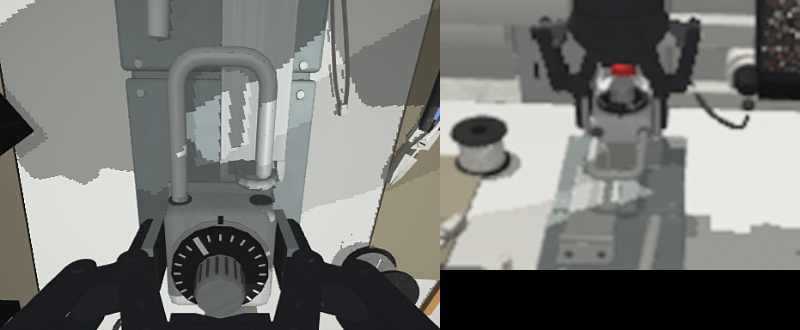

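The lock is held and rising, with about 4 N on the wrist, and the open leg's end is clear of the staple near (258,183). I'll lift it straight up.

Run:
```python
from h import *
g=env.move_linear(L(8,0,150),vel=40,guard=20)
if not g: g=env.move_linear(L(8,0,290),vel=90)
env.pause(1); s=env.observe();print(g,s["position"],s["contact_force"],s["gripper_width"],np.abs(s["joint_vel"]).max(),s["time"])
snap("wrist","w8"); snap("side","s8")
cv2.imwrite("pics/ws8.png",np.hstack([cv2.resize(cv2.imread(f"pics/raw_{n}.png"),(400,300),interpolation=cv2.INTER_AREA) for n in("w8","s8")]))
```

```text
False [451.84115347 152.19390891 290.01372298] [ 0.23745487 -0.07848311 -5.11696277] 0.6217812345581257 0.0014486665365368112 24.7833
```

View pics/ws8.png

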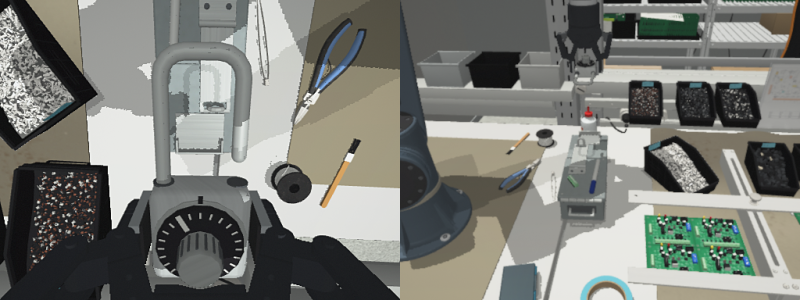

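The open lock hangs in the gripper well above the box. The marker and terminal block are still on the lid at about (592,186) and (572,182). I'm handing in.

```bash
python3 -c "
from cell import env
print(env.finish_job())"
```

```text
the job is handed in; nothing more can be done
None
```

The lock is off the staple and open, and I handed the job in at about 25 s, inside the 61 s limit. No verdict came back.

**What I did:**
- **Combination:** I turned the dial from 0 clockwise to +0.783 rad (third click), then anticlockwise to -0.526 rad (second click on the other side). The pictures showed no slip between the grip and the dial.
- **Shackle:** With the lock still in its seat, I hooked the closed fingers in the shackle loop and pulled it to its end stop. The crown moved about 18.6 mm in the picture, against 18 mm expected.
- **Lift:** I gripped the body across its sides and lifted it straight up off the staple.

**Last checks:**
- The arm was at rest and still holding the open lock; the gripper opening had stayed steady since the grip closed.
- The wrist carried about 5 N, against roughly 4 N expected for the lock.
- The lock's underside was about 20 cm above the top of the box.
- The marker and the terminal block were still on the lid.

**Disagreements:**
- On the dial grip the gripper opening read about 18 mm, where the grip is 21.6 mm across. I took this as a non-linear reading.
- One top-camera picture was blocked by the arm, so I checked the open shackle with the wrist camera instead.

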